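Put the piled-up small weights away in their holders

TASK

The small weights have been left in two piles on the gym bench. Take the piles apart and put every piece away in the pine holder made for its shape and size: the oblong slab, the large disc, the hexagonal weight and the small disc each lying flat inside its own recess, and the collar flat on the round base with the post through it. Set each one down gently, do not let any of them drop or tumble, and leave all five released and at rest.

Things in the scene. Friction and masses are not known exactly. Their poses are not given: they have to be found in the camera images.
- slab: Oblong bright steel add-on weight with two dark dots on top, 56 (its x) by 90 (its y) by 20 high (mm), 0.6 to 0.9 kg. Origin: centre of its underside. Always the bottom of a pile, lying on a round 3 mm cork mat (diameter 112). It starts in one of two piles.
- big_disc: Large round dark iron weight, diameter 68, 20 high (mm), 0.4 to 0.65 kg. Origin: centre of its underside. Always the bottom of a pile, lying on a round 3 mm cork mat (diameter 112). It starts in one of two piles.
- hex_plate: Hexagonal bright steel weight, 46 across flats (one pair of flats faces its +x and -x, the others every 60 degrees), 53 across corners, 18 high (mm), about 0.26 kg. Origin: centre of its underside. Lies second in a pile, on the slab or the large disc, either pile. It starts in one of two piles.
- collar: Plain aluminium bar collar: a ring of outer diameter 50, bore 26, 18 high (mm), about 0.2 kg. Origin: on its axis, in its underside. Lies second in the other pile from the hexagonal weight, on the slab or the large disc. It starts in one of two piles.
- small_disc: Small round dark iron weight, diameter 34, 18 high (mm), about 0.13 kg. Origin: centre of its underside. Lies on top of one pile (three high), on the hexagonal weight or the collar. It starts in one of two piles.
- slab_holder: Low pine holder with a grey felt floor and an oblong recess 74 (its x) by 108 (its y); outside 90 by 124. Recess floor 8 above the work surface, lip 12 above it (the recess is 4 deep). Fixed to the work surface (origin on it, at the centre of the underside, z up); at any of five places. Sizes in mm.
- big_disc_holder: Low pine holder with a grey felt floor and the larger round recess, diameter 86 (outside 100), floor 8 above the work surface, lip 12 above it. Fixed to the work surface (origin on it, at the centre of the underside, z up); at any of five places. Sizes in mm.
- hex_holder: Low pine holder with a grey felt floor and a hexagonal recess, 64 across flats (outside 78), floor 8 above the work surface, lip 12 above it; the hexagonal weight fits at any yaw. Fixed to the work surface (origin on it, at the centre of the underside, z up); at any of five places. Sizes in mm.
- collar_holder: Round pine base, diameter 72, 8 high, flat top with no lip, with an upright pine post of diameter 10 in its middle that stands 18 above the base (26 above the work surface). Fixed to the work surface (origin on it, at the centre of the underside, z up); at any of five places. Sizes in mm.
- small_disc_holder: Low pine holder with a grey felt floor and the smaller round recess, diameter 52 (outside 66), floor 8 above the work surface, lip 12 above it. Fixed to the work surface (origin on it, at the centre of the underside, z up); at any of five places. Sizes in mm.

How it is judged:
By the outcome, as a careful person would: the job done as asked, in the order asked, and still so for the second after the job is handed in, with the robot touching nothing.
It also fails if it takes over 115 s, if anything falls off the work surface, if the arm or the gripper's body presses on something with over 40 N, if the wrist force passes 120 N, or if a joint passes its speed limit or range.

ROBOT

A 6-joint arm with a two-finger parallel gripper is mounted at the origin on the work surface. World frame = base frame: x ahead of the robot, y to its left, z up, the work surface at z = 0. Lengths are in mm, angles in rad, forces in N, time in s.
With the tool pointing down it reaches from about 275 to 750 mm from the base axis. Payload 10.2 kg.
Tool frame: the origin (TCP) lies on the centre line of the jaws, within the pads' length; the fingertips stand 8 mm ahead of it and the grasp point (between the pads) lies 11 mm behind it; z points along the fingers, y is the line along which they close (so a half turn about z gives the same grasp; the last joint's range is limited). The gripper opens to 85 mm and grips with 20 to 120 N. Pads are 22 mm wide; open, the fingers measure 114 mm over their backs; the gripper's body (76 mm by 85 mm) begins 54 mm behind the grasp point. The pads swing forward as they close: fully open they stand 13 mm farther back than shut.
Start: joints at [-1.495, 0.313, 1.498, -0, 1.331, -0.223], TCP at [154.533, -501.748, 239.294] pointing down, gripper open.
Joint ranges: [-2.94, 2.94], [-0.97, 2.17], [0.19, 2.56], [-1.23, 4.37], [0.02, 3.11], [-2.88, 2.88]. Speed limits (rad/s): [2.39, 2.39, 3.01, 3.14, 3.14, 3.14].

INTERFACE

Orientations are given as a unit quaternion [w, x, y, z].
In Python, from bench import arm, vision, order gives the robot as it stands.
- The arm moves only by the tool arm_command, never from a script. Its argument "steps" is text: rows parted by semicolons, each of 6 numbers parted by spaces: the shift along the tool's x, y, z in a scale on which 1.0 is 0.5 m, then the turn, a rotation vector about the tool's x, y, z in parts of the range, where 1.0 means 360 degrees. In form: dx dy dz ax ay az; .... A call has 1 to 12 rows; each row is the pose to reach, as a shift and turn from the pose commanded when the call began, along the tool's axes at that moment; what a row does not reach only later rows make up. A row lasts 1/12 s, in which the tool goes at most 41.7 mm and 7.16 degrees, less where a joint would pass 70% of its speed; a pose out of reach is approached as far as the arm can. No shift or turn number may pass 1 either way. A call with a gripper value outside its range is refused whole. "fingers" is the opening, from 0 (shut) to 1 (fully open), set as the call begins (left out, the last holds). The fingers move at their own pace and stop on an object; "squeeze" is the grip in N (left out, the last holds). Time passes only in rows, so rows that repeat a pose let the fingers close. It gives the time, the measured TCP pose, the force, the opening and the grip force at its end, in the units of the state.
- arm.observe(): the state, without advancing time (a new reading comes with each control period).
- vision.snapshot(name): name is "scene" or "top" or "wrist"; returns the picture (384x512x3 uint8, red, green, blue); there is no depth.
- vision.camera_params(name): a dict with "camera_matrix" (3x3 intrinsics, pixels), "pose" (4x4, takes a point from camera to world coordinates). Camera axes: x right, y down, z forward; pixel columns grow to the right and rows downward; lengths in mm; the calibration is good to about 2 mm. The wrist camera is an equidistant fisheye: a pixel r from the principal point sees the ray r / f radians off the axis. A picture is of the moment at which its call begins: read the wrist's pose just before it. camera_params takes no time and is no camera call; for the wrist camera it gives the pose at the moment of the call.
- order.job_done(): hands the job in; it is judged then, once.
The state is a dict: "clock": time; "q": joint angles; "joint_velocities": joint speeds; "effort": joint torques, N m; "ee_pos": TCP position; "ee_rot": TCP orientation; "ft_force": force on the tool from outside, world axes, zero at the start; "wrist_torque": the same for the moment, N m; "opening": finger opening in mm; "gripper_force": force on a finger pad.
Only numpy, scipy, OpenCV 4.12 (cv2) and the standard library are available. Lean on these libraries where they do the work, as an engineer would, in place of code of your own. Each camera call takes 0.05 s, during which the arm holds its last target. There are 200 camera calls.

## Working session

There is one attempt and no reset: what is moved stays moved. The work goes in short steps, Python scripts to look and compute and a tool call to move; the robot and the scene stay as the last step left them, time stands still between calls to the robot, and variables do not carry over. Pictures are saved under pics/ and viewed, at most 14 in all, crops included, and the job is handed in when it is done.

Besides the shell and the picture viewer there is one more tool, called after "Request:" as name(argument=value, ...) on one line, values as JSON. arm_command: Moves the arm, as the interface text tells. Its arguments: {"type":"object","properties":{"steps":{"type":"string"},"fingers":{"type":"number"},"squeeze":{"type":"number"}},"required":["steps"]}

```bash
mkdir -p pics; ls
python3 - <<'E'
from bench import arm, vision
import cv2
for n in ("top","scene"):
    im=vision.snapshot(n); cv2.imwrite(f"pics/{n}0.png",cv2.resize(im[...,::-1],(800,600),interpolation=cv2.INTER_CUBIC)); p=vision.camera_params(n); print(n,p)
print(arm.observe())
E
```

```text
pics
top {'camera_matrix': array([[403.05055302,   0.        , 249.59120639],
       [  0.        , 403.05055302, 199.717751  ],
       [  0.        ,   0.        ,   1.        ]]), 'pose': array([[ 4.07646541e-03, -9.86933860e-01,  1.61074326e-01,
         4.02752812e+02],
       [-9.99912949e-01, -2.00157176e-03,  1.30417532e-02,
        -1.41488401e+01],
       [-1.25489460e-02, -1.61113469e-01, -9.86856106e-01,
         1.06125761e+03],
       [ 0.00000000e+00,  0.00000000e+00,  0.00000000e+00,
         1.00000000e+00]])}
scene {'camera_matrix': array([[471.90843114,   0.        , 258.52178304],
       [  0.        , 471.90843114, 189.46219161],
       [  0.        ,   0.        ,   1.        ]]), 'pose': array([[ 7.46530441e-01,  4.35436253e-01, -5.03078095e-01,
         1.15999369e+03],
       [ 6.65213969e-01, -5.03822218e-01,  5.51047683e-01,
        -6.66418521e+02],
       [-1.35157834e-02, -7.46028446e-01, -6.65776900e-01,
         8.87970567e+02],
       [ 0.00000000e+00,  0.00000000e+00,  0.00000000e+00,
         1.00000000e+00]])}
{'clock': 0.1, 'q': array([-1.49540607e+00,  3.13420712e-01,  1.49834889e+00, -7.64258484e-06,
        1.33101991e+00, -2.23387933e-01]), 'joint_velocities': array([ 0.00228459, -0.00127688, -0.00058978, -0.00014748,  0.00020514,
        0.00025264]), 'effort': array([ 3.12593736e-03, -4.12904084e+01, -2.60143715e+01, -1.90629703e-04,
        3.02246277e-03,  6.59248570e-06]), 'ee_pos': array([ 154.51079082, -501.51766926,  238.78325728]), 'ee_rot': array([-5.97066099e-04,  9.88861874e-01,  1.48834932e-01,  4.05414094e-05]), 'ft_force': array([ 0.05171859, -0.39054195, -0.1308427 ]), 'wrist_torque': array([-0.00129799, -0.03367008,  0.04235709]), 'gripper_force': 0.0, 'opening': 85.4050862270511}
```

View pics/top0.png

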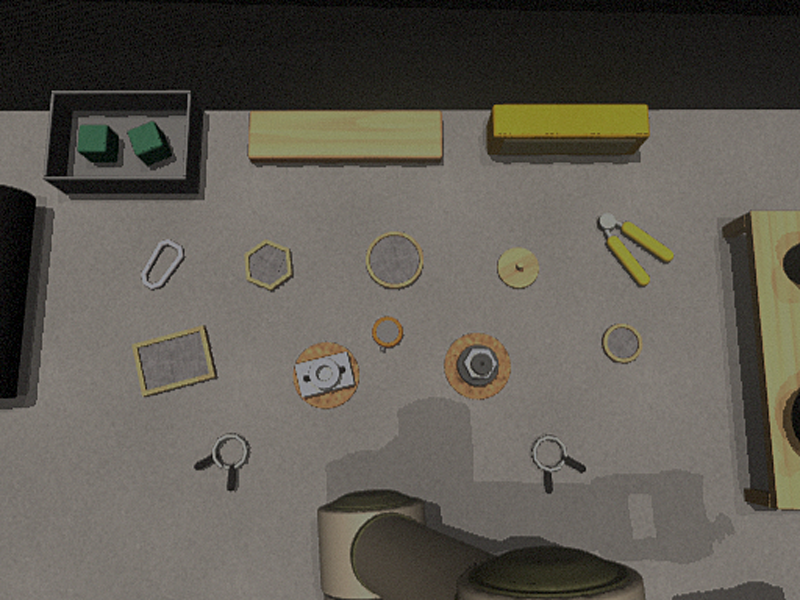

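View pics/scene0.png

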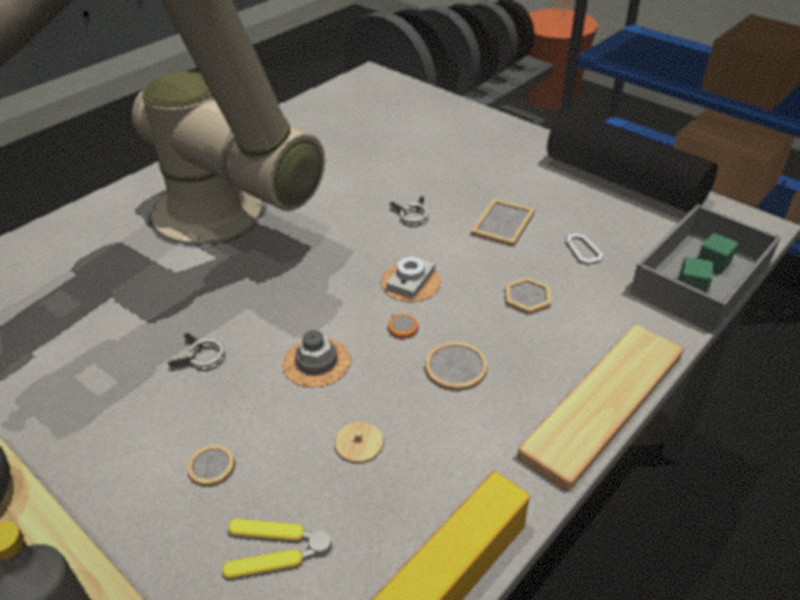

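The top view gives the layout. In 800x600 px:
- **Slab and collar pile:** (325,375)
- **Disc, hex and small disc pile:** (478,365)
- **Holders:** hex (269,265), big disc (394,260), post (518,267), small (622,343), slab (175,360)

The orange ring at (387,331) is clutter. I'll take enlarged crops next.

Run:
```python
from bench import vision
import cv2,numpy as np
im=np.mean([vision.snapshot("top").astype(float) for _ in range(4)],0)
im=np.clip(im*1.6,0,255).astype(np.uint8); cv2.imwrite("top_avg.png",im[...,::-1])
for k,(c0,r0) in enumerate([(80,140),(230,140)]):
    g=cv2.resize(im[r0:r0+150,c0:c0+200,::-1],(800,600),interpolation=cv2.INTER_CUBIC)
    cv2.imwrite(f"pics/crop{k}.png",g)
```

```text
(no output)
```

View pics/crop0.png

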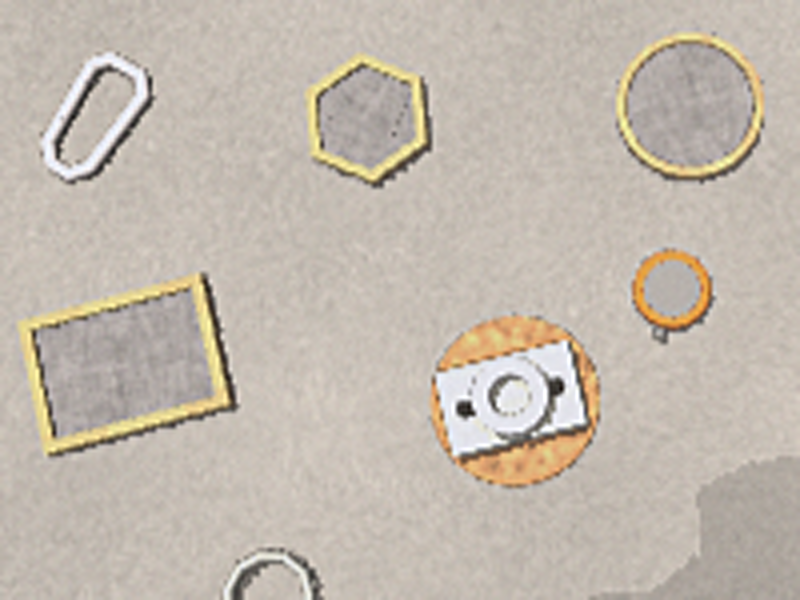

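View pics/crop1.png

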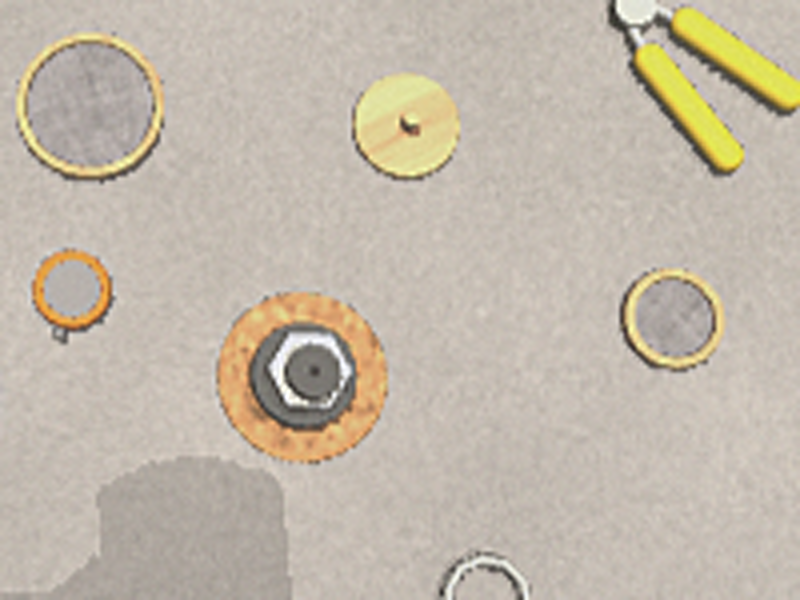

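Crop 0 (offset 80,140, 4x) shows:
- **Hex holder:** corners around (368,119)
- **Big-disc holder:** (691,106)
- **Slab holder:** corners (22,325), (204,276), (235,407), (50,453)
- **Collar:** (511,396)
- **Slab dots:** (464,409) and (558,386)

Crop 1 (offset 230,140) shows:
- **Post base:** (406,126)
- **Small holder:** (672,318)
- **Small disc:** (313,371)
- **Hex:** around (311,370)
- **Big disc:** around (303,374)

```bash
cat > h.py <<'E'
from bench import arm, vision
import numpy as np
from scipy.spatial.transform import Rotation as Ro
def pix(u,v,z,name="top"):
    p=vision.camera_params(name);K=p["camera_matrix"];T=p["pose"]
    d=T[:3,:3]@np.linalg.solve(K,[u,v,1]);o=T[:3,3]
    return (o+d*(z-o[2])/d[2])[:2]
def go(x,y,z,yaw_y=None,cur=None):
    """tool shift (m) and turn (deg) to world TCP x,y,z; yaw_y: heading (deg) of the closing line"""
    s=arm.observe();R=Ro.from_quat(np.r_[s["ee_rot"][1:],s["ee_rot"][0]])
    c=s["ee_pos"] if cur is None else np.array(cur)
    out=R.as_matrix().T@(np.array([x,y,z])-c)/1000
    t=R.as_matrix()[:,1];h=np.degrees(np.arctan2(t[1],t[0]))
    if yaw_y is not None:
        d=(yaw_y-h+90)%180-90     # world +z turn = tool -z turn
    else: d=0
    print("shift",out.round(4),"az",round(-d,2),"rows",round(max(np.linalg.norm(out)/.0417,abs(d)/7.16),1),"heading",round(h,1),"q6",s["q"][5].round(2))
E
python3 - <<'E'
from h import *
A=(80,140);B=(230,140)
P=dict(hexh=(A,368,119,12),bigh=(A,691,106,12),collar=(A,511,396,41),dotL=(A,464,409,23),dotR=(A,558,386,23),
s1=(A,22,325,12),s2=(A,204,276,12),s3=(A,235,407,12),s4=(A,50,453,12),
t1=(A,434,374,23),t2=(A,574,341,23),h1=(A,309,93,12),h2=(A,314,155,12),h3=(A,422,80,12),h4=(A,428,147,12),
base=(B,406.5,126,8),post=(B,409,124,26),smallh=(B,672,318.5,12),sd=(B,313.5,371.5,59),hexc=(B,311,370,41),
hA=(B,290,332,41),hB=(B,333,330,41),hC=(B,290,409,41),hD=(B,333,405,41),big=(B,303,374,23),mat=(B,302.5,377.5,3),matA=(A,516,401,3))
W={k:pix(o[0]+u/4-.0,o[1]+v/4-.0,z) for k,(o,u,v,z) in P.items()}
for k,w in W.items(): print(k,w.round(1))
ang=lambda a,b:np.degrees(np.arctan2(*(W[b]-W[a])[::-1])).round(1)
print("slab y",ang("dotR","dotL"),ang("t2","t1"),"holder y",ang("s2","s1"),ang("s3","s4"),"ctr",np.mean([W["s%d"%i] for i in (1,2,3,4)],0).round(1))
print("hex top/bottom edge",ang("hB","hA"),ang("hD","hC"),"hexholder left/right edge",ang("h2","h1"),ang("h4","h3"))
E
```

```text
hexh [654.9 207.8]
bigh [664.   -8.4]
collar [468.4 104.7]
dotL [461.2 136.9]
dotR [476.1  76.7]
s1 [515.8 430.9]
s2 [548.6 312.5]
s3 [462.6 287.8]
s4 [432.5 406.8]
t1 [483.6 156.8]
t2 [505.2  66.8]
h1 [672.7 248.1]
h2 [630.2 243. ]
h3 [681.8 172.4]
h4 [635.8 167. ]
base [ 651.5 -219.1]
post [ 648.6 -217.3]
smallh [ 522.3 -387.1]
sd [ 483.3 -147.1]
hexc [ 485.6 -148. ]
hA [ 509.7 -135.1]
hB [ 511.1 -162.4]
hC [ 461.1 -134.3]
hD [ 463.7 -161.4]
big [ 484.5 -145.2]
mat [ 483.8 -147.3]
matA [467.6 105.8]
slab y 103.9 103.5 holder y 105.5 104.2 ctr [489.8 359.5]
hex top/bottom edge 92.8 95.5 hexholder left/right edge 6.8 6.7
```

```bash
python3 -c "
from h import *
go(484,-147,150,4)"
```

```text
shift [ 0.4193 -0.2419  0.0893] az -76.88 rows 11.8 heading -72.9 q6 -0.22
```

The manual's scale: shifts go in shares of 0.5 m and turns go in shares of 360 degrees. Converting my numbers, 0.419 m is 0.838, 0.384 m is 0.768, -76.9 degrees is -0.2136.

Request:
arm_command(steps="0.07 -0.04 0.0148 0 0 -0.0178; 0.14 -0.08 0.03 0 0 -0.0356; 0.21 -0.12 0.044 0 0 -0.0533; 0.28 -0.162 0.06 0 0 -0.0711; 0.35 -0.202 0.074 0 0 -0.0889; 0.42 -0.242 0.09 0 0 -0.1067; 0.49 -0.282 0.104 0 0 -0.1244; 0.56 -0.322 0.12 0 0 -0.1425; 0.628 -0.362 0.134 0 0 -0.1603; 0.698 -0.404 0.148 0 0 -0.1778; 0.768 -0.444 0.164 0 0 -0.1958; 0.838 -0.484 0.178 0 0 -0.2136", fingers=0.6)

```text
clock: 1.3
ee_pos: [484.8, -145.2, 149.9]
ee_rot: [0.0, 0.68, 0.733, -0.0]
ft_force: [-0.4, -0.8, -0.1]
opening: 51.2
gripper_force: 0.0
```

```bash
python3 -c "
from h import *
import cv2
s=arm.observe();print(s['ee_pos'],s['ee_rot'],s['opening'],s['q'],s['clock'])
go(484,-147,70,4)
im=vision.snapshot('wrist');cv2.imwrite('pics/w1.png',cv2.resize(im[...,::-1],(800,600),interpolation=cv2.INTER_CUBIC))
p=vision.camera_params('wrist');print(p)"
```

```text
[ 484.75874658 -145.24317602  149.94690369] [ 4.27269943e-05  6.79765117e-01  7.33429876e-01 -1.03706879e-05] 51.19437512347329 [-5.22979861e-01  3.62266111e-01  1.67756040e+00 -4.39942361e-05
  1.10168745e+00 -5.98871628e-01] 1.3
shift [-0.0017 -0.0009  0.0799] az 0.35 rows 1.9 heading 4.3 q6 -0.6
{'camera_matrix': array([[297.31863964,   0.        , 256.52349892],
       [  0.        , 297.31863964, 190.46608112],
       [  0.        ,   0.        ,   1.        ]]), 'pose': array([[ 9.96115586e-01,  8.45705005e-02,  2.45269053e-02,
         4.81633874e+02],
       [ 8.80551566e-02, -9.57221958e-01, -2.75630936e-01,
        -6.99249071e+01],
       [ 1.67446108e-04,  2.76719992e-01, -9.60950581e-01,
         2.83416427e+02],
       [ 0.00000000e+00,  0.00000000e+00,  0.00000000e+00,
         1.00000000e+00]])}
```

View pics/w1.png

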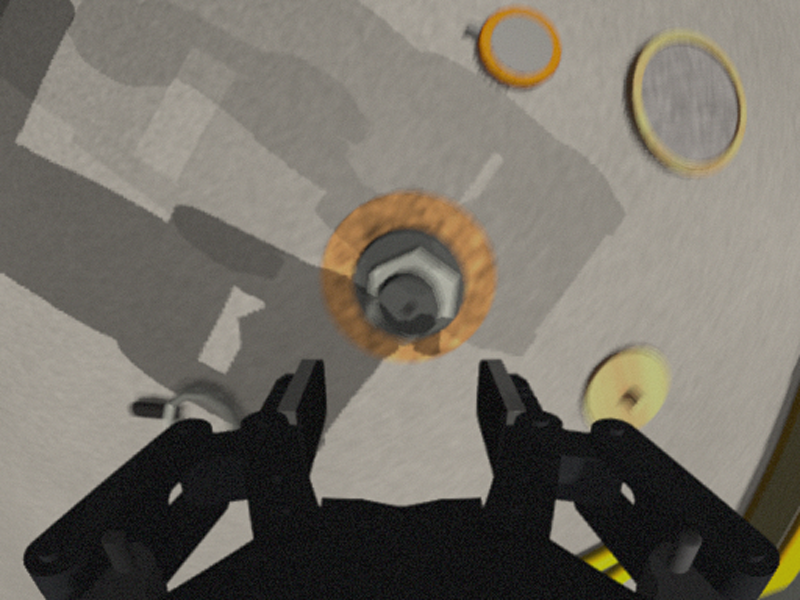

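The wrist view (800x600) shows the small disc's top dot at about (409,308). It lies between the fingertips, whose inner corners are at (325,362) and (479,362).

```bash
cat >> h.py <<'E'
def wray(u,v,p):
    """u,v in 800x600 picture"""
    K=p["camera_matrix"];a=(np.array([(u+.5)/1.5625-.5,(v+.5)/1.5625-.5])-K[:2,2])/K[0,0]
    r=np.linalg.norm(a);d=np.r_[a/r*np.sin(r),np.cos(r)]
    return p["pose"][:3,:3]@d,p["pose"][:3,3]
def wpix(u,v,z,p):
    d,o=wray(u,v,p);return (o+d*(z-o[2])/d[2])[:2]
E
python3 -c "
from h import *
p=vision.camera_params('wrist')
print('dot',wpix(409,308,59,p),'hex',wpix(415,286,41,p),'post',wpix(629,396,26,p),'bigh',wpix(688,102,12,p))
for z in (135,140,145,150,155):
  a,b=wpix(325,362,z,p),wpix(479,362,z,p);print(z,a,b,np.linalg.norm(a-b))
s=arm.observe();print(s['ee_pos'],s['clock'])
go(484,-147,70,4)
"
```

```text
dot [ 491.8131434 -139.2485871] hex [ 494.70191719 -132.1535338 ] post [ 649.79976874 -199.66571238] bigh [664.11732818   1.86614084]
135 [ 460.81897026 -138.23492006] [ 514.80568785 -133.47739716] 54.19593804480338
140 [ 461.52020342 -135.93362451] [ 513.68816285 -131.33637776] 52.37013146234143
145 [ 462.22143658 -133.63232895] [ 512.57063786 -129.19535836] 50.54432487987949
150 [ 462.92266973 -131.3310334 ] [ 511.45311286 -127.05433897] 48.71851829741755
155 [ 463.62390289 -129.02973784] [ 510.33558786 -124.91331957] 46.89271171495555
[ 487.56005364 -140.4702416   148.73029201] 1.35
shift [-0.0064 -0.0041  0.0787] az 0.97 rows 1.9 heading 5.0 q6 -0.6
```

Scaled: 0.05 m is 0.1, 0.04 m is 0.08.

Request:
arm_command(steps="0 0 0.04 0 0 0; 0 0 0.08 0 0 0; 0 0 0.1 0 0 0; 0 0 0.1 0 0 0; 0 0 0.1 0 0 0")

```text
clock: 1.77
ee_pos: [483.7, -147.4, 100.6]
ee_rot: [-0.0, 0.682, 0.731, -0.0]
ft_force: [0.6, -0.3, 0.2]
opening: 51.3
gripper_force: 0.0
```

```bash
python3 -c "
from h import *
import cv2
s=arm.observe();print(s['ee_pos'],s['ee_rot'],s['joint_velocities'].round(3))
p=vision.camera_params('wrist')
im=vision.snapshot('wrist');cv2.imwrite('pics/w2.png',cv2.resize(im[80:300,120:413,::-1],(800,600),interpolation=cv2.INTER_CUBIC))
np.save('p.npy',p['pose']);print(arm.observe()['ee_pos'])
go(484,-147,55,4)"
```

```text
[ 483.71851846 -147.41656393  100.56144933] [-1.34394701e-04  6.82083574e-01  7.31274217e-01 -1.49457512e-05] [-0.001 -0.022 -0.019 -0.     0.002  0.   ]
[ 484.07425535 -147.60762516  101.16870799]
shift [ 0.0006 -0.0001  0.0462] az -0.01 rows 1.1 heading 4.0 q6 -0.6
```

View pics/w2.png

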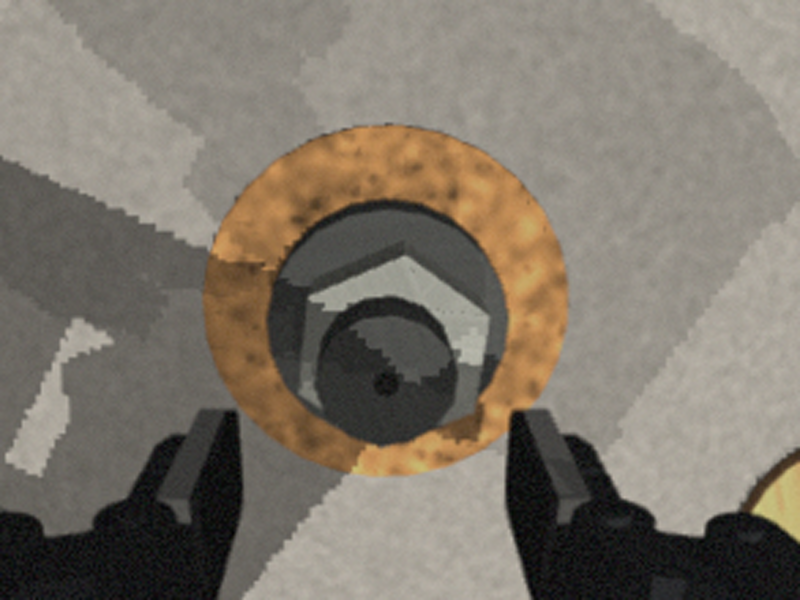

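In crop w2 (x2.73, offset 120,80), the dot is at (386,384). The hex's top corners are at (405,255), (489,318) and (308,295). The disc sits slightly left of centre between the tips at x 240 and 508.

```bash
python3 -c "
from h import *
p=vision.camera_params('wrist');p['pose']=np.load('p.npy')
f=lambda u,v,z:wpix((120+(u+.5)/2.7304)*1.5625-.5,(80+(v+.5)/2.7273)*1.5625-.5,z,p)
print('dot',f(386,384,59),'disc',f(387,368,59))
a,b,c=f(405,255,41),f(489,318,41),f(308,295,41)
print(a,b,c,[np.degrees(np.arctan2(*(q-a)[::-1])) for q in (b,c)],np.linalg.norm(b-a),np.linalg.norm(c-a))
print('mat',f(387,300,3),'big',f(388,320,23))
for z in (90,93,96): print(z,np.linalg.norm(f(240,410,z)-f(509,410,z)))
"
```

```text
dot [ 486.90378877 -147.13757169] disc [ 486.83003157 -143.12360841]
[ 489.78679621 -120.11281365] [ 512.27629731 -134.76881733] [ 466.5455187 -131.9940704] [np.float64(-33.091564599103634), np.float64(-152.92326482202427)] 26.843548643571317 26.1021309899879
mat [ 487.65326434 -142.74529006] big [ 487.61855563 -142.70173827]
90 52.90329044796975
93 51.809348852363335
96 50.71540725675686
```

Scaled: 0.046 m is 0.092, 0.036 m is 0.072.

Request:
arm_command(steps="0.002 0.003 0.04 0 0 0; 0.002 0.003 0.072 0 0 0; 0.002 0.003 0.092 0 0 0; 0.002 0.003 0.092 0 0 0; 0.002 0.003 0.092 0 0 0")

```text
clock: 2.23
ee_pos: [485.4, -146.4, 55.0]
ee_rot: [0.0, 0.682, 0.731, 0.0]
ft_force: [-0.0, -0.0, -0.3]
opening: 51.0
gripper_force: 0.0
```

Request:
arm_command(steps="0 0 0 0 0 0; 0 0 0 0 0 0; 0 0 0 0 0 0; 0 0 0 0 0 0; 0 0 0 0 0 0", fingers=0.25, squeeze=30)

```text
clock: 2.65
ee_pos: [485.8, -146.4, 55.7]
ee_rot: [0.001, 0.682, 0.731, 0.0]
ft_force: [-0.4, 0.7, 4.1]
opening: 32.3
gripper_force: 29.3
```

Scaled: -0.075 m is -0.15, -0.055 m is -0.11.

Request:
arm_command(steps="0 0 -0.006 0 0 0; 0 0 -0.02 0 0 0; 0 0 -0.06 0 0 0; 0 0 -0.11 0 0 0; 0 0 -0.15 0 0 0; 0 0 -0.15 0 0 0; 0 0 -0.15 0 0 0")

```text
clock: 3.23
ee_pos: [485.4, -146.2, 130.3]
ee_rot: [0.001, 0.682, 0.731, 0.0]
ft_force: [-0.8, 0.4, -2.3]
opening: 32.2
gripper_force: 30.1
```

```bash
python3 -c "
from h import *
s=arm.observe();print(s['ee_pos'],s['opening'],s['ft_force'],s['clock'])
go(523,-386.5,130,4); go(523,-386.5,56.5-41+8)"
```

```text
[ 485.44757404 -146.16671413  130.2803234 ] 32.162688409467066 [-0.8264133   0.37541367 -2.26752282] 3.2333
shift [-0.2424  0.0206  0.0006] az 0.02 rows 5.8 heading 4.0 q6 -0.59
shift [-0.2422  0.0204  0.1071] az 0 rows 6.4 heading 4.0 q6 -0.59
```

Scaled: -0.242 m is -0.484, 0.02 m is 0.04.

Request:
arm_command(steps="-0.03 0.002 0 0 0 0; -0.09 0.008 0 0 0 0; -0.16 0.014 0 0 0 0; -0.24 0.02 0 0 0 0; -0.32 0.027 0 0 0 0; -0.4 0.034 0 0 0 0; -0.46 0.039 0 0 0 0; -0.484 0.041 0.04 0 0 0; -0.484 0.041 0.1 0 0 0; -0.484 0.041 0.16 0 0 0; -0.484 0.041 0.17 0 0 0; -0.484 0.041 0.17 0 0 0")

```text
clock: 4.23
ee_pos: [521.3, -385.5, 41.5]
ee_rot: [-0.003, 0.682, 0.731, 0.0]
ft_force: [-0.1, 0.3, -1.0]
opening: 32.1
gripper_force: 30.3
```

```bash
python3 -c "
from h import *
import cv2
s=arm.observe();p=vision.camera_params('wrist');im=vision.snapshot('wrist');np.save('p.npy',p['pose'])
cv2.imwrite('pics/w3.png',cv2.resize(im[80:300,120:413,::-1],(800,600),interpolation=cv2.INTER_CUBIC))
print(s['ee_pos'],s['joint_velocities'].round(3),s['opening']); go(523,-386.5,23)"
```

```text
[ 521.25789559 -385.46484106   41.46197047] [ 0.009 -0.065 -0.053  0.002  0.023  0.002] 32.09528516895157
shift [-0.0003  0.0007  0.021 ] az 0 rows 0.5 heading 4.0 q6 -0.89
```

View pics/w3.png

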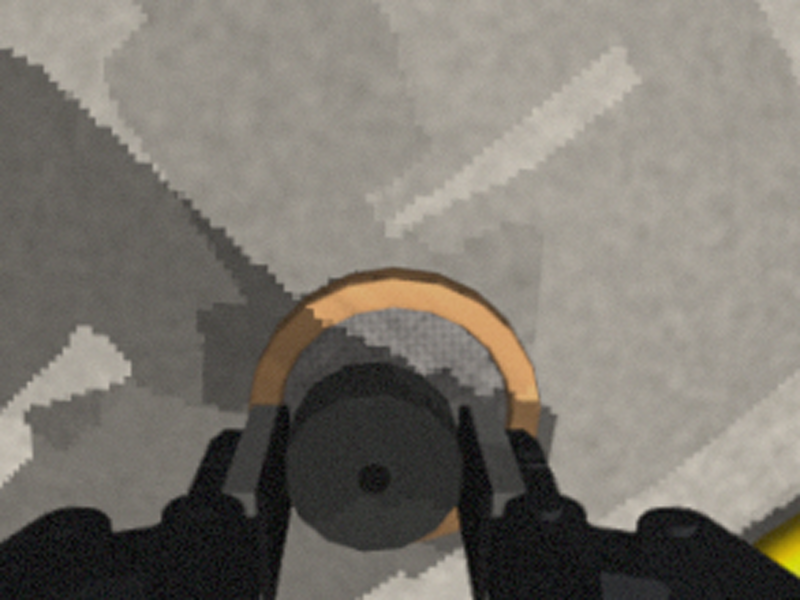

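The disc is held at (374,478). The holder ring spans x 250–539 with its top at y 268, so the disc may be about 4 mm off. I'll compute it.

```bash
cat >> h.py <<'E'
def wc(u,v,z,p):
    return wpix((120+(u+.5)/2.7304)*1.5625-.5,(80+(v+.5)/2.7273)*1.5625-.5,z,p)
E
python3 -c "
from h import *
p=vision.camera_params('wrist');p['pose']=np.load('p.npy')
a,b,c=wc(250,400,12,p),wc(539,400,12,p),wc(397,271,12,p)
print(a,b,c,'dot',wc(374,478,45.2,p)); 
A=np.array([b-a,c-a])*2;r=np.array([b@b-a@a,c@c-a@a]);print('ctr',np.linalg.solve(A,r))
"
```

```text
[ 494.12233079 -386.38634383] [ 558.01468123 -381.86672864] [ 524.14764688 -354.85975848] dot [ 521.66966358 -385.72396216]
ctr [ 526.26750578 -386.93973217]
```

Scaled: 0.0205 m is 0.041, 0.019 m is 0.038.

Request:
arm_command(steps="0 0.0054 0.01 0 0 0; 0 0.0054 0.022 0 0 0; 0 0.0054 0.032 0 0 0; 0 0.0054 0.038 0 0 0; 0 0.0054 0.041 0 0 0; 0 0.0054 0.041 0 0 0; 0 0.0054 0.041 0 0 0")

```text
clock: 4.87
ee_pos: [525.3, -385.9, 24.0]
ee_rot: [0.0, 0.682, 0.731, -0.0]
ft_force: [-0.3, 0.5, -1.4]
opening: 32.3
gripper_force: 30.3
```

Request:
arm_command(steps="0 0 0.0014 0 0 0; 0 0 0.003 0 0 0; 0 0 0.0036 0 0 0; 0 0 0.0036 0 0 0")

```text
clock: 5.2
ee_pos: [525.4, -385.9, 22.7]
ee_rot: [0.0, 0.682, 0.732, -0.0]
ft_force: [-1.5, 2.0, 5.7]
opening: 32.4
gripper_force: 30.8
```

Request:
arm_command(steps="0 0 0 0 0 0; 0 0 0 0 0 0; 0 0 0 0 0 0", fingers=0.55)

```text
clock: 5.45
ee_pos: [525.3, -385.8, 21.8]
ee_rot: [-0.0, 0.682, 0.731, 0.0]
ft_force: [-0.5, -0.1, -0.0]
opening: 47.1
gripper_force: 0.0
```

Scaled: -0.1 m is -0.2, -0.065 m is -0.13.

Request:
arm_command(steps="0 0 -0.02 0 0 0; 0 0 -0.06 0 0 0; 0 0 -0.13 0 0 0; 0 0 -0.2 0 0 0; 0 0 -0.2 0 0 0; 0 0 -0.2 0 0 0", fingers=0.75)

```text
clock: 5.95
ee_pos: [525.9, -386.5, 124.8]
ee_rot: [0.002, 0.682, 0.731, -0.0]
ft_force: [0.3, 0.9, 0.2]
opening: 64.0
gripper_force: 0.0
```

```bash
python3 -c "
from h import *
import cv2
s=arm.observe();im=vision.snapshot('top');cv2.imwrite('pics/t2.png',cv2.resize(im[140:290,250:450,::-1],(800,600),interpolation=cv2.INTER_CUBIC))
print(s['ee_pos'],s['opening']);go(486,-147,100,-2)"
```

```text
[ 525.93505399 -386.46514554  124.75580876] 63.95022338787902
shift [ 0.241  -0.0225  0.0224] az 6.02 rows 5.8 heading 4.0 q6 -0.88
```

View pics/t2.png

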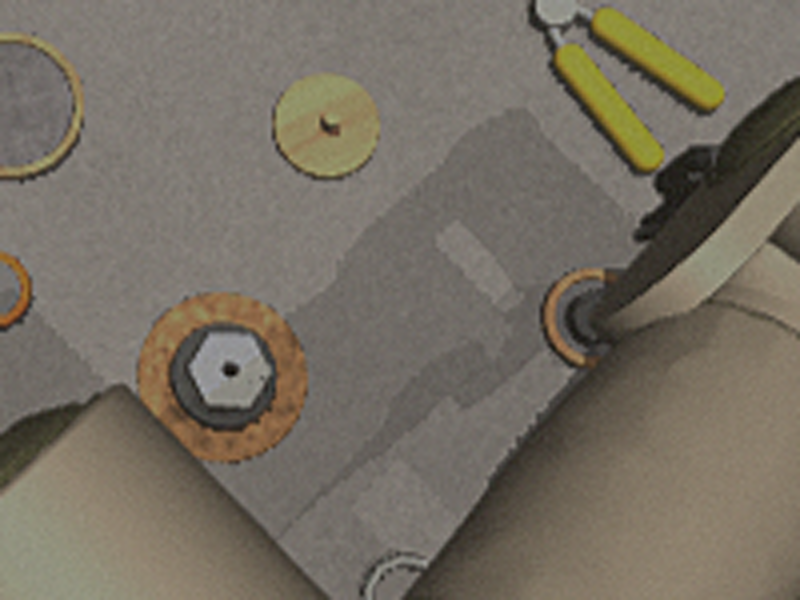

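The small disc sits in its recess, partly hidden by the arm at (585,315). The hex is uncovered, with its dot at (230,369) and one flat pair facing roughly ±x.

```bash
python3 -c "
from h import *
h=pix(307.1,231.9,41);print(h)
go(h[0]+1.3,h[1],100,1);print(arm.observe()['ee_pos'])"
```

```text
[ 487.15625015 -146.36774683]
shift [ 0.2415 -0.02    0.0224] az 3.02 rows 5.8 heading 4.0 q6 -0.88
[ 525.28848721 -385.81695976  122.59308386]
```

Scaled: 0.2415 m is 0.483, -0.02 m is -0.04, 3 degrees is 0.0083.

Request:
arm_command(steps="0.04 -0.004 0 0 0 0.0014; 0.11 -0.01 0 0 0 0.0028; 0.19 -0.016 0 0 0 0.0042; 0.27 -0.022 0 0 0 0.0056; 0.35 -0.029 0 0 0 0.0069; 0.42 -0.035 0 0 0 0.0083; 0.47 -0.039 0.02 0 0 0.0083; 0.483 -0.04 0.06 0 0 0.0083; 0.483 -0.04 0.1 0 0 0.0083; 0.483 -0.04 0.12 0 0 0.0083; 0.483 -0.04 0.12 0 0 0.0083; 0.483 -0.04 0.12 0 0 0.0083")

```text
clock: 7.0
ee_pos: [488.2, -146.5, 61.7]
ee_rot: [-0.001, 0.701, 0.713, -0.0]
ft_force: [0.1, -0.3, 0.7]
opening: 64.2
gripper_force: 0.0
```

```bash
python3 -c "
from h import *
s=arm.observe();print(s['ee_pos'],s['joint_velocities'].round(3));go(488,-146.4,37.5,1)"
```

```text
[ 488.17768751 -146.51255787   61.65269268] [-0.005 -0.025 -0.019 -0.     0.003  0.002]
shift [ 0.0001 -0.0001  0.0242] az -0.01 rows 0.6 heading 1.0 q6 -0.54
```

Scaled: 0.025 m is 0.05, 0.01 m is 0.02.

Request:
arm_command(steps="0 0 0.02 0 0 0; 0 0 0.04 0 0 0; 0 0 0.05 0 0 0; 0 0 0.05 0 0 0; 0 0 0.05 0 0 0")

```text
clock: 7.42
ee_pos: [488.3, -146.3, 36.8]
ee_rot: [-0.0, 0.701, 0.713, -0.0]
ft_force: [0.3, 0.4, 0.1]
opening: 63.8
gripper_force: 0.0
```

Request:
arm_command(steps="0 0 0 0 0 0; 0 0 0 0 0 0; 0 0 0 0 0 0; 0 0 0 0 0 0; 0 0 0 0 0 0", fingers=0.4, squeeze=40)

```text
clock: 7.83
ee_pos: [488.6, -146.4, 37.8]
ee_rot: [0.0, 0.701, 0.713, 0.0]
ft_force: [-1.7, 0.7, 5.3]
opening: 45.3
gripper_force: 40.3
```

Scaled: -0.07 m is -0.14, -0.06 m is -0.12.

Request:
arm_command(steps="0 0 -0.006 0 0 0; 0 0 -0.024 0 0 0; 0 0 -0.07 0 0 0; 0 0 -0.12 0 0 0; 0 0 -0.14 0 0 0; 0 0 -0.14 0 0 0; 0 0 -0.14 0 0 0")

```text
clock: 8.42
ee_pos: [488.2, -146.2, 106.8]
ee_rot: [0.0, 0.701, 0.713, 0.0]
ft_force: [0.2, 0.3, -1.9]
opening: 44.9
gripper_force: 41.1
```

```bash
python3 -c "
from h import *
s=arm.observe();print(s['ee_pos'],s['opening'],s['ft_force']);go(657,208.8,107,1)"
```

```text
[ 488.22984433 -146.20545526  106.76724491] 44.91084459352635 [ 0.20328356  0.26282662 -1.87342362]
shift [ 3.519e-01  1.751e-01 -2.000e-04] az 0.02 rows 9.4 heading 1.0 q6 -0.54
```

Scaled: 0.352 m is 0.704, 0.342 m is 0.684.

Request:
arm_command(steps="0.024 0.012 0 0 0 0; 0.072 0.036 0 0 0 0; 0.14 0.07 0 0 0 0; 0.212 0.106 0 0 0 0; 0.284 0.142 0 0 0 0; 0.356 0.178 0 0 0 0; 0.428 0.214 0 0 0 0; 0.5 0.25 0 0 0 0; 0.572 0.286 0 0 0 0; 0.64 0.318 0 0 0 0; 0.684 0.34 0 0 0 0; 0.704 0.35 0 0 0 0")

```text
clock: 9.42
ee_pos: [656.7, 212.2, 104.1]
ee_rot: [-0.001, 0.7, 0.714, -0.001]
ft_force: [-0.6, -0.8, -2.8]
opening: 44.8
gripper_force: 41.1
```

Scaled: 0.06 m is 0.12, 0.05 m is 0.1.

Request:
arm_command(steps="0 0 0.02 0 0 0; 0 0 0.06 0 0 0; 0 0 0.1 0 0 0; 0 0 0.12 0 0 0; 0 0 0.12 0 0 0; 0 0 0.12 0 0 0")

```text
clock: 9.92
ee_pos: [656.8, 208.0, 46.3]
ee_rot: [-0.0, 0.701, 0.713, -0.001]
ft_force: [0.8, 0.2, -2.8]
opening: 44.8
gripper_force: 41.1
```

```bash
python3 -c "
from h import *
import cv2
s=arm.observe();p=vision.camera_params('wrist');im=vision.snapshot('wrist');np.save('p.npy',p['pose'])
cv2.imwrite('pics/w4.png',cv2.resize(im[80:300,120:413,::-1],(800,600),interpolation=cv2.INTER_CUBIC))
print(s['ee_pos'],s['joint_velocities'].round(3),s['opening'],s['clock']); go(657,208.8,22.7)"
```

```text
[656.76024223 208.03510208  46.2940933 ] [ 0.003 -0.03  -0.034  0.001  0.006  0.002] 44.76086175971815 9.9167
shift [ 0.0005 -0.0004  0.0248] az 0 rows 0.6 heading 1.0 q6 0.12
```

View pics/w4.png

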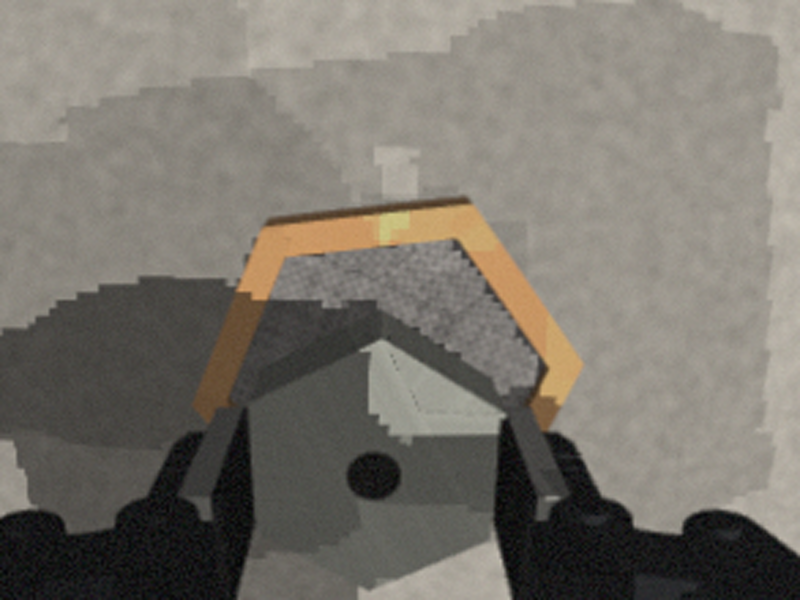

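The holder's opposite corners are at (195,408) and (582,364). The held hex's dot is at (374,476).

```bash
python3 -c "
from h import *
p=vision.camera_params('wrist');p['pose']=np.load('p.npy')
a,b=wc(195,408,12,p),wc(582,364,12,p)
print(a,b,np.linalg.norm(a-b),'ctr',(a+b)/2,'dot',wc(374,476,50,p)); print(arm.observe()['ee_pos'])
"
```

```text
[615.90409942 203.90800654] [704.11750447 216.38517418] 89.09143922064 ctr [660.01080195 210.14659036] dot [657.1239513 208.2050597]
[657.38508663 208.2743154   47.5119931 ]
```

Request:
arm_command(steps="0.003 0.003 0.016 0 0 0; 0.003 0.003 0.03 0 0 0; 0.003 0.003 0.04 0 0 0; 0.003 0.003 0.045 0 0 0; 0.003 0.003 0.047 0 0 0; 0.003 0.003 0.047 0 0 0; 0.003 0.003 0.047 0 0 0")

```text
clock: 10.55
ee_pos: [658.7, 210.3, 23.7]
ee_rot: [0.0, 0.701, 0.713, 0.0]
ft_force: [-0.5, 0.2, -2.3]
opening: 44.6
gripper_force: 41.1
```

Scaled: 0.0018 m is 0.0036, 0.0012 m is 0.0024.

Request:
arm_command(steps="0 0 0.0012 0 0 0; 0 0 0.0024 0 0 0; 0 0 0.0036 0 0 0; 0 0 0.0036 0 0 0")

```text
clock: 10.88
ee_pos: [658.8, 210.3, 22.9]
ee_rot: [0.0, 0.701, 0.713, 0.0]
ft_force: [-1.7, -1.0, 6.0]
opening: 45.0
gripper_force: 41.8
```

Request:
arm_command(steps="0 0 0 0 0 0; 0 0 0 0 0 0; 0 0 0 0 0 0", fingers=0.7)

```text
clock: 11.13
ee_pos: [658.7, 210.3, 21.8]
ee_rot: [0.0, 0.701, 0.713, 0.0]
ft_force: [0.2, -0.2, 0.6]
opening: 59.6
gripper_force: 0.0
```

Scaled: -0.08 m is -0.16, -0.06 m is -0.12.

Request:
arm_command(steps="0 0 -0.02 0 0 0; 0 0 -0.06 0 0 0; 0 0 -0.12 0 0 0; 0 0 -0.16 0 0 0; 0 0 -0.16 0 0 0; 0 0 -0.16 0 0 0", fingers=0.8)

```text
clock: 11.63
ee_pos: [659.2, 210.4, 103.6]
ee_rot: [0.001, 0.701, 0.713, 0.001]
ft_force: [-1.2, -0.1, -1.1]
opening: 68.2
gripper_force: 0.0
```

```bash
python3 -c "
from h import *
s=arm.observe();print(s['ee_pos'],s['joint_velocities'].round(3));go(470.7,105.7,70,14)"
```

```text
[659.17237401 210.36818951 103.57287917] [-0.001  0.038  0.037 -0.    -0.009 -0.   ]
shift [-0.1013 -0.1904  0.033 ] az -12.98 rows 5.2 heading 1.0 q6 0.12
```

Scaled: -0.19 m is -0.38, -0.175 m is -0.35, -13 degrees is -0.0361.

Request:
arm_command(steps="-0.016 -0.032 0 0 0 -0.0056; -0.048 -0.09 0 0 0 -0.0111; -0.084 -0.16 0 0 0 -0.0167; -0.12 -0.23 0 0 0 -0.0222; -0.156 -0.296 0 0 0 -0.0278; -0.184 -0.35 0.02 0 0 -0.0333; -0.202 -0.38 0.04 0 0 -0.0361; -0.202 -0.38 0.064 0 0 -0.0361; -0.202 -0.38 0.064 0 0 -0.0361; -0.202 -0.38 0.064 0 0 -0.0361; -0.202 -0.38 0.064 0 0 -0.0361")

```text
clock: 12.55
ee_pos: [470.9, 106.1, 69.9]
ee_rot: [0.0, 0.615, 0.788, 0.0]
ft_force: [-0.2, 0.1, 0.1]
opening: 68.6
gripper_force: 0.0
```

```bash
python3 -c "
from h import *
import cv2
s=arm.observe();p=vision.camera_params('wrist');im=vision.snapshot('wrist');np.save('p.npy',p['pose'])
cv2.imwrite('pics/w5.png',cv2.resize(im[80:300,120:413,::-1],(800,600),interpolation=cv2.INTER_CUBIC))
print(s['ee_pos'],s['joint_velocities'].round(3),s['opening'],s['clock']); go(470.7,105.7,37.5,14)"
```

```text
[470.88882441 106.08775951  69.9234399 ] [ 0.002 -0.003 -0.006 -0.    -0.005 -0.001] 68.58892185907231 12.55
shift [-0.0003 -0.0004  0.0325] az 0.04 rows 0.8 heading 14.0 q6 -0.27
```

View pics/w5.png

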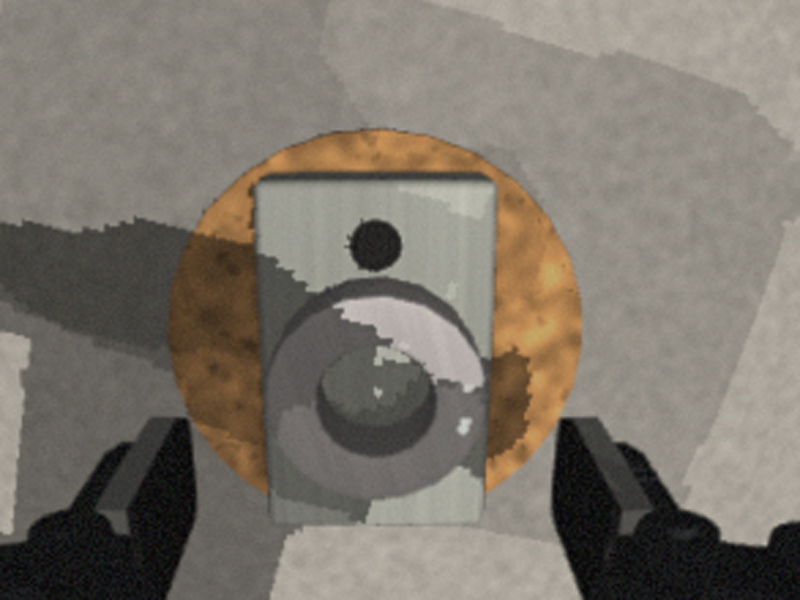

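The collar is centred at about (376,398) between the fingers, and the slab edges are parallel to the closing frame. I'll descend and grip.

```bash
python3 -c "
from h import *
p=vision.camera_params('wrist');p['pose']=np.load('p.npy')
print('collar',wc(376,398,41,p),'dot',wc(375,245,23,p))
a,b,c,d=wc(256,182,23,p),wc(495,182,23,p),wc(484,524,23,p),wc(270,524,23,p);print(a,b,c,d,(a+b+c+d)/4,np.linalg.norm(a-b),np.linalg.norm(b-c))
e=(a+b-c-d);print(np.degrees(np.arctan2(e[1],e[0])))
"
```

```text
collar [471.28954042 108.04793652] dot [463.73281295 137.26424498]
[434.03055669 144.98416115] [486.47584478 158.18017364] [509.51594259  72.32559732] [455.20844379  58.72175081] [471.30769696 108.55292073] 54.07996846020705 88.89237528060943
104.40807388127406
```

Scaled: 0.0325 m is 0.065, 0.025 m is 0.05.

Request:
arm_command(steps="0 0 0.024 0 0 0; 0 0 0.05 0 0 0; 0 0 0.065 0 0 0; 0 0 0.065 0 0 0; 0 0 0.065 0 0 0")

```text
clock: 13.02
ee_pos: [470.6, 106.0, 37.4]
ee_rot: [-0.0, 0.615, 0.788, -0.0]
ft_force: [-0.6, -0.2, -0.0]
opening: 68.6
gripper_force: 0.0
```

Request:
arm_command(steps="0 0 0 0 0 0; 0 0 0 0 0 0; 0 0 0 0 0 0; 0 0 0 0 0 0; 0 0 0 0 0 0", fingers=0.45, squeeze=40)

```text
clock: 13.43
ee_pos: [470.9, 106.0, 38.3]
ee_rot: [0.001, 0.616, 0.788, 0.001]
ft_force: [-1.0, -0.2, 5.3]
opening: 47.4
gripper_force: 40.8
```

Scaled: -0.07 m is -0.14, -0.06 m is -0.12.

Request:
arm_command(steps="0 0 -0.006 0 0 0; 0 0 -0.024 0 0 0; 0 0 -0.07 0 0 0; 0 0 -0.12 0 0 0; 0 0 -0.14 0 0 0; 0 0 -0.14 0 0 0; 0 0 -0.14 0 0 0")

```text
clock: 14.02
ee_pos: [470.2, 105.9, 107.0]
ee_rot: [0.0, 0.616, 0.788, 0.0]
ft_force: [0.2, -0.3, -2.8]
opening: 47.7
gripper_force: 42.2
```

```bash
python3 -c "
from h import *
s=arm.observe();print(s['ee_pos'],s['opening'],s['ft_force']);go(652.3,-218,107,14)"
```

```text
[470.22859931 105.93767153 107.02245888] 47.70842801969532 [ 0.19448526 -0.28108152 -2.78544855]
shift [-3.584e-01  9.820e-02  1.000e-04] az 0.02 rows 8.9 heading 14.0 q6 -0.27
```

Scaled: -0.3585 m is -0.717, -0.346 m is -0.692.

Request:
arm_command(steps="-0.024 0.0066 0 0 0 0; -0.072 0.02 0 0 0 0; -0.14 0.038 0 0 0 0; -0.212 0.058 0 0 0 0; -0.284 0.078 0 0 0 0; -0.356 0.098 0 0 0 0; -0.428 0.118 0 0 0 0; -0.5 0.136 0 0 0 0; -0.572 0.156 0 0 0 0; -0.644 0.176 0 0 0 0; -0.692 0.19 0 0 0 0; -0.717 0.196 0 0 0 0")

```text
clock: 15.02
ee_pos: [652.4, -222.0, 104.5]
ee_rot: [-0.001, 0.617, 0.787, -0.0]
ft_force: [-0.1, 0.4, -1.9]
opening: 47.8
gripper_force: 42.1
```

Scaled: 0.035 m is 0.07, 0.025 m is 0.05.

Request:
arm_command(steps="0 0 0.02 0 0 0; 0 0 0.05 0 0 0; 0 0 0.07 0 0 0; 0 0 0.07 0 0 0; 0 0 0.07 0 0 0; 0 0 0.07 0 0 0")

```text
clock: 15.52
ee_pos: [652.5, -217.9, 72.6]
ee_rot: [0.0, 0.615, 0.788, 0.0]
ft_force: [-0.5, -0.5, -2.6]
opening: 47.5
gripper_force: 42.1
```

```bash
python3 -c "
from h import *
import cv2
s=arm.observe();p=vision.camera_params('wrist');im=vision.snapshot('wrist');np.save('p.npy',p['pose'])
cv2.imwrite('pics/w6.png',cv2.resize(im[80:300,120:413,::-1],(800,600),interpolation=cv2.INTER_CUBIC))
print(s['ee_pos'],s['joint_velocities'].round(3),s['opening'],s['clock']); go(652.3,-218,24)"
```

```text
[ 652.46424558 -217.87401275   72.62981686] [-0.001 -0.012 -0.01   0.001  0.002 -0.001] 47.54604914477766 15.5167
shift [ 0.0002 -0.0003  0.049 ] az 0 rows 1.2 heading 14.0 q6 -0.74
```

View pics/w6.png

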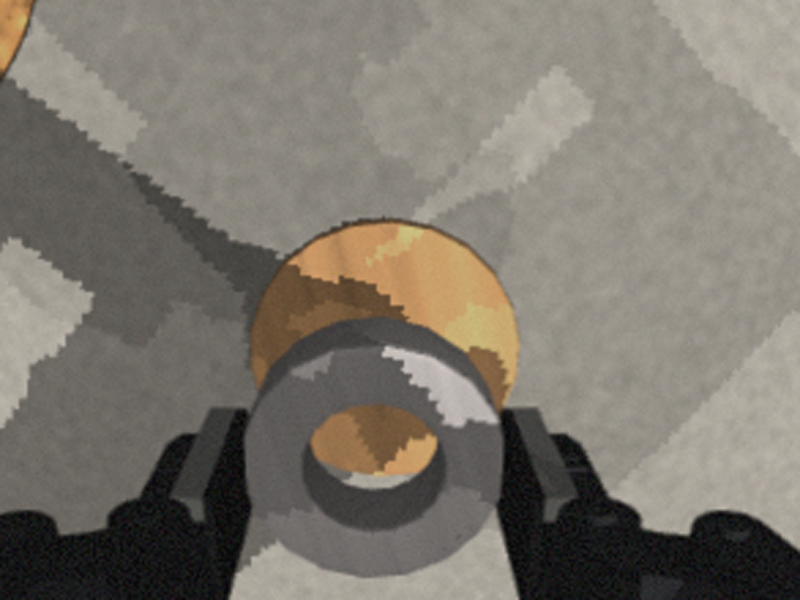

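The base disc spans x 250–519 with its top at y 218. The held collar's outline is centred at about (374,461), and the post is hidden behind it.

```bash
python3 -c "
from h import *
p=vision.camera_params('wrist');p['pose']=np.load('p.npy')
a,b,c=wc(250,340,8,p),wc(519,340,8,p),wc(385,219,8,p)
A=np.array([b-a,c-a])*2;r=np.array([b@b-a@a,c@c-a@a]);o=np.linalg.solve(A,r);print('base',o,np.linalg.norm(a-o),'collar',wc(374,461,76,p))
d=p['pose'][:3,:3].T@(np.array([o[0],o[1],26])-p['pose'][:3,3]);t=np.arctan2(np.hypot(*d[:2]),d[2]);f=297.3*t/np.hypot(*d[:2])*d[:2]+p['camera_matrix'][:2,2];print('post top would be at',(f-[120,80])*2.73)
"
```

```text
base [ 655.77455472 -217.66827966] 35.35747716648098 collar [ 652.14921578 -214.85195655]
post top would be at [384.79152124 377.77332795]
```

Scaled: 0.047 m is 0.094, 0.046 m is 0.092.

Request:
arm_command(steps="-0.0048 0.003 0.01 0 0 0; -0.0048 0.003 0.024 0 0 0; -0.0048 0.003 0.04 0 0 0; -0.0048 0.003 0.052 0 0 0; -0.0048 0.003 0.064 0 0 0; -0.0048 0.003 0.076 0 0 0; -0.0048 0.003 0.086 0 0 0; -0.0048 0.003 0.092 0 0 0; -0.0048 0.003 0.094 0 0 0; -0.0048 0.003 0.094 0 0 0; -0.0048 0.003 0.094 0 0 0")

```text
clock: 16.48
ee_pos: [654.5, -220.2, 25.5]
ee_rot: [0.0, 0.616, 0.788, 0.0]
ft_force: [0.4, -0.8, -2.1]
opening: 47.4
gripper_force: 42.1
```

Scaled: 0.003 m is 0.006, 0.002 m is 0.004.

Request:
arm_command(steps="0 0 0.002 0 0 0; 0 0 0.004 0 0 0; 0 0 0.006 0 0 0; 0 0 0.006 0 0 0")

```text
clock: 16.82
ee_pos: [654.6, -220.2, 23.4]
ee_rot: [0.0, 0.615, 0.788, 0.0]
ft_force: [-3.0, 1.7, 5.0]
opening: 47.5
gripper_force: 42.8
```

Request:
arm_command(steps="0 0 0 0 0 0; 0 0 0 0 0 0; 0 0 0 0 0 0", fingers=0.75)

```text
clock: 17.07
ee_pos: [654.5, -220.2, 22.3]
ee_rot: [0.0, 0.616, 0.788, 0.0]
ft_force: [0.2, 0.2, -0.4]
opening: 64.8
gripper_force: 0.0
```

Scaled: -0.08 m is -0.16, -0.06 m is -0.12.

Request:
arm_command(steps="0 0 -0.02 0 0 0; 0 0 -0.06 0 0 0; 0 0 -0.12 0 0 0; 0 0 -0.16 0 0 0; 0 0 -0.16 0 0 0; 0 0 -0.16 0 0 0", fingers=0.9)

```text
clock: 17.57
ee_pos: [654.9, -220.4, 104.0]
ee_rot: [0.001, 0.616, 0.788, 0.0]
ft_force: [-0.6, -0.1, -0.5]
opening: 77.0
gripper_force: 0.0
```

```bash
python3 -c "
from h import *
import cv2
p=vision.camera_params('wrist');im=vision.snapshot('wrist');im2=vision.snapshot('top')
a=cv2.resize(im[80:300,120:413,::-1],(400,300),interpolation=cv2.INTER_CUBIC);b=cv2.resize(im2[150:265,150:303,::-1],(400,300),interpolation=cv2.INTER_CUBIC)
cv2.imwrite('pics/w7.png',np.hstack([a,b]))
s=arm.observe();print(s['ee_pos'],s['joint_velocities'].round(3));go(470.7,106.7,55,14)"
```

```text
[ 653.96872695 -219.943186    101.50583247] [ 0.     0.014  0.008  0.    -0.    -0.001]
shift [ 0.3613 -0.0986  0.047 ] az 0.02 rows 9.1 heading 14.0 q6 -0.74
```

View pics/w7.png

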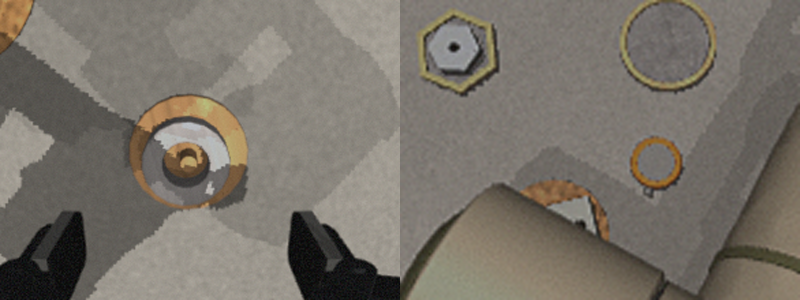

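The collar lies on its base with the post through the bore, and the hex is in its recess. Next is the slab.

Scaled: 0.3622 m is 0.7244, 0.35 m is 0.7.

Request:
arm_command(steps="0.024 -0.0066 0 0 0 0; 0.072 -0.02 0 0 0 0; 0.144 -0.04 0 0 0 0; 0.216 -0.06 0 0 0 0; 0.288 -0.078 0 0 0 0; 0.36 -0.098 0 0 0 0; 0.432 -0.118 0 0 0 0; 0.504 -0.138 0 0 0 0; 0.576 -0.158 0 0 0 0; 0.648 -0.178 0 0 0 0; 0.7 -0.19 0.01 0 0 0; 0.7244 -0.196 0.03 0 0 0")

```text
clock: 18.67
ee_pos: [469.7, 110.1, 87.1]
ee_rot: [-0.0, 0.615, 0.789, -0.0]
ft_force: [0.7, -0.4, -0.4]
opening: 76.6
gripper_force: 0.0
```

Scaled: 0.055 m is 0.11, 0.05 m is 0.1.

Request:
arm_command(steps="0 0 0.03 0 0 0; 0 0 0.07 0 0 0; 0 0 0.1 0 0 0; 0 0 0.11 0 0 0; 0 0 0.11 0 0 0; 0 0 0.11 0 0 0")

```text
clock: 19.17
ee_pos: [471.6, 107.5, 32.3]
ee_rot: [-0.0, 0.616, 0.788, -0.0]
ft_force: [0.8, -0.2, 1.2]
opening: 77.3
gripper_force: 0.0
```

```bash
python3 -c "
from h import *
s=arm.observe();print(s['ee_pos'],s['opening'],s['joint_velocities'].round(3));go(471,107.8,17,14)"
```

```text
[471.55753947 107.47833409  32.29953626] 77.3108511751907 [ 0.    -0.019 -0.011 -0.    -0.001  0.001]
shift [ 0.0004 -0.0005  0.0153] az 0.01 rows 0.4 heading 14.0 q6 -0.26
```

Scaled: 0.0145 m is 0.029, -0.0005 m is -0.001.

Request:
arm_command(steps="0 -0.001 0.016 0 0 0; 0 -0.001 0.028 0 0 0; 0 -0.001 0.029 0 0 0; 0 -0.001 0.029 0 0 0")

```text
clock: 19.5
ee_pos: [470.9, 107.4, 17.4]
ee_rot: [-0.0, 0.616, 0.788, -0.0]
ft_force: [-0.5, -0.1, 1.2]
opening: 76.6
gripper_force: 0.0
```

Request:
arm_command(steps="0 0 0 0 0 0; 0 0 0 0 0 0; 0 0 0 0 0 0; 0 0 0 0 0 0; 0 0 0 0 0 0", fingers=0.5, squeeze=80)

```text
clock: 19.92
ee_pos: [471.1, 107.4, 18.5]
ee_rot: [0.0, 0.615, 0.788, 0.0]
ft_force: [-2.8, 0.2, 8.8]
opening: 53.4
gripper_force: 84.8
```

Scaled: -0.065 m is -0.13, -0.06 m is -0.12.

Request:
arm_command(steps="0 0 -0.004 0 0 0; 0 0 -0.016 0 0 0; 0 0 -0.04 0 0 0; 0 0 -0.07 0 0 0; 0 0 -0.1 0 0 0; 0 0 -0.12 0 0 0; 0 0 -0.13 0 0 0; 0 0 -0.13 0 0 0; 0 0 -0.13 0 0 0")

```text
clock: 20.67
ee_pos: [470.7, 107.4, 82.3]
ee_rot: [-0.0, 0.616, 0.788, -0.0]
ft_force: [0.1, 0.3, -6.7]
opening: 53.1
gripper_force: 85.9
```

```bash
python3 -c "
from h import *
s=arm.observe();print(s['ee_pos'],s['opening'],s['ft_force'],s['wrist_torque']);go(492.1,360.5,83,14.7)"
```

```text
[470.7011979  107.43196682  82.25861033] 53.146822907946756 [ 0.08685138  0.34308877 -6.68687   ] [-0.00348815  0.00887372 -0.00596651]
shift [ 0.2403  0.0821 -0.0007] az -0.68 rows 6.1 heading 14.0 q6 -0.26
```

Held level (6.7 N, no moment).

Scaled: 0.2403 m is 0.4806, 0.237 m is 0.474, -0.7 degrees is -0.0019.

Request:
arm_command(steps="0.016 0.006 0 0 0 0; 0.048 0.016 0 0 0 0; 0.096 0.033 0 0 0 0; 0.152 0.052 0 0 0 0; 0.208 0.071 0 0 0 0; 0.264 0.09 0 0 0 -0.0008; 0.32 0.109 0 0 0 -0.0019; 0.372 0.127 0 0 0 -0.0019; 0.42 0.144 0 0 0 -0.0019; 0.456 0.156 0 0 0 -0.0019; 0.474 0.162 0 0 0 -0.0019; 0.4806 0.164 0 0 0 -0.0019")

```text
clock: 21.67
ee_pos: [491.6, 361.8, 81.5]
ee_rot: [-0.0, 0.61, 0.792, -0.001]
ft_force: [-0.1, -1.1, -7.3]
opening: 53.3
gripper_force: 85.9
```

Scaled: 0.035 m is 0.07, 0.028 m is 0.056.

Request:
arm_command(steps="0 0 0.014 0 0 0; 0 0 0.036 0 0 0; 0 0 0.056 0 0 0; 0 0 0.07 0 0 0; 0 0 0.07 0 0 0; 0 0 0.07 0 0 0")

```text
clock: 22.17
ee_pos: [492.3, 359.9, 47.1]
ee_rot: [-0.0, 0.611, 0.792, -0.001]
ft_force: [0.2, 0.2, -5.9]
opening: 53.9
gripper_force: 85.8
```

```bash
python3 -c "
from h import *
import cv2
s=arm.observe();p=vision.camera_params('wrist');im=vision.snapshot('wrist');np.save('p.npy',p['pose'])
cv2.imwrite('pics/w8.png',cv2.resize(im[80:300,120:413,::-1],(800,600),interpolation=cv2.INTER_CUBIC))
print(s['ee_pos'],s['joint_velocities'].round(3),s['opening'],s['clock']); go(492.1,360.5,23,14.7)"
```

```text
[492.3008081  359.89742209  47.11552454] [ 0.003 -0.018 -0.018 -0.001  0.003 -0.002] 53.892271904110316 22.1667
shift [ 0.0004 -0.0004  0.0248] az -0.01 rows 0.6 heading 14.7 q6 0.18
```

View pics/w8.png

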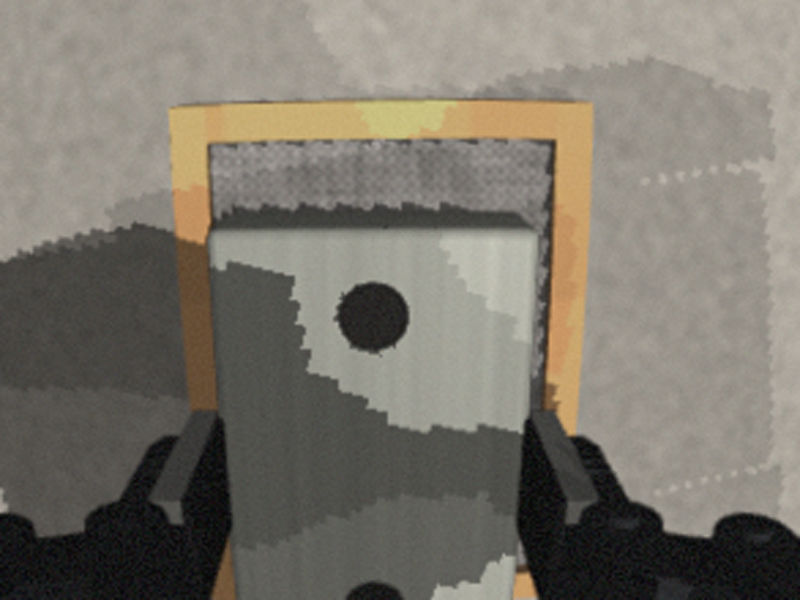

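The slab is square with its holder. The holder's outer corners are at (170,108) and (593,102). The slab's top corners are at (210,230) and (536,229).

```bash
python3 -c "
from h import *
p=vision.camera_params('wrist');p['pose']=np.load('p.npy')
h=np.radians(14.7);ex=np.array([np.cos(h),np.sin(h)]);ey=np.array([-ex[1],ex[0]])
a,b=wc(170,108,12,p),wc(593,102,12,p);c,d=wc(210,230,52.5,p),wc(536,229,52.5,p)
H=(a+b)/2-62*ey;S=(c+d)/2-45*ey
print(np.linalg.norm(a-b),np.linalg.norm(c-d),'holder',H,'slab',S,'tool dx dy',(H-S)@ey,(H-S)@ex);e=b-a;print(np.degrees(np.arctan2(e[1],e[0])))
"
```

```text
89.54135470624041 53.46265218012655 holder [493.35283928 363.57961456] slab [492.26118661 360.90691193] tool dx dy 2.3082035244682366 1.734139947818825
15.68087508982559
```

Request:
arm_command(steps="0.003 0.002 0.012 0 0 0; 0.003 0.002 0.024 0 0 0; 0.003 0.002 0.034 0 0 0; 0.003 0.002 0.041 0 0 0; 0.003 0.002 0.045 0 0 0; 0.003 0.002 0.045 0 0 0; 0.003 0.002 0.045 0 0 0")

```text
clock: 22.8
ee_pos: [493.0, 362.2, 25.2]
ee_rot: [0.0, 0.611, 0.792, -0.0]
ft_force: [-1.0, -0.2, -6.1]
opening: 53.5
gripper_force: 85.9
```

Request:
arm_command(steps="0 0 0.002 0 0 0; 0 0 0.004 0 0 0; 0 0 0.0056 0 0 0; 0 0 0.0056 0 0 0")

```text
clock: 23.13
ee_pos: [493.2, 362.2, 23.6]
ee_rot: [0.0, 0.611, 0.792, 0.0]
ft_force: [-3.4, -4.0, 4.9]
opening: 53.5
gripper_force: 87.1
```

Request:
arm_command(steps="0 0 0 0 0 0; 0 0 0 0 0 0; 0 0 0 0 0 0", fingers=0.82)

```text
clock: 23.38
ee_pos: [493.4, 362.4, 22.9]
ee_rot: [0.0, 0.611, 0.792, 0.001]
ft_force: [-0.6, -0.2, -0.0]
opening: 70.2
gripper_force: 0.0
```

Scaled: -0.08 m is -0.16, -0.06 m is -0.12.

Request:
arm_command(steps="0 0 -0.02 0 0 0; 0 0 -0.06 0 0 0; 0 0 -0.12 0 0 0; 0 0 -0.16 0 0 0; 0 0 -0.16 0 0 0; 0 0 -0.16 0 0 0", fingers=1)

```text
clock: 23.88
ee_pos: [493.5, 362.4, 104.0]
ee_rot: [0.001, 0.611, 0.792, 0.001]
ft_force: [-0.3, -0.1, 0.0]
opening: 85.2
gripper_force: 0.0
```

```bash
python3 -c "
from h import *
s=arm.observe();print(s['ee_pos'],s['opening'],s['joint_velocities'].round(3))
im=vision.snapshot('top');h=pix(230+303.5/4-.5,140+374.5/4-.5,23)+[1.3,0];print(h);go(486.5,-145.5,100,4)"
```

```text
[493.51837623 362.42966595 104.03134636] 85.21816407053335 [ 0.001  0.038  0.036 -0.001 -0.01   0.001]
[ 486.78157913 -144.21361374]
shift [-0.4893 -0.1352  0.0025] az 10.72 rows 12.2 heading 14.7 q6 0.19
```

Scaled: -0.445 m is -0.89, -0.415 m is -0.83, 10.7 degrees is 0.0297.

Request:
arm_command(steps="-0.04 -0.011 0 0 0 0.0014; -0.11 -0.03 0 0 0 0.0042; -0.19 -0.052 0 0 0 0.0069; -0.27 -0.074 0 0 0 0.0097; -0.35 -0.096 0 0 0 0.0125; -0.43 -0.118 0 0 0 0.0153; -0.51 -0.14 0 0 0 0.0181; -0.59 -0.163 0 0 0 0.0208; -0.67 -0.185 0 0 0 0.0236; -0.75 -0.207 0 0 0 0.0264; -0.83 -0.229 0 0 0 0.0292; -0.89 -0.246 0 0 0 0.0297")

```text
clock: 24.93
ee_pos: [486.2, -102.3, 101.6]
ee_rot: [-0.001, 0.683, 0.731, -0.0]
ft_force: [0.4, -0.2, -0.0]
opening: 85.2
gripper_force: 0.0
```

```bash
python3 -c "
from h import *
vision.snapshot('wrist');vision.snapshot('wrist');vision.snapshot('wrist')
s=arm.observe();print(s['ee_pos'],s['joint_velocities'].round(3));go(486.7,-145,60,4)"
```

```text
[ 486.45737826 -101.07465255  101.4280078 ] [ 0.063 -0.011  0.018  0.009  0.004  0.02 ]
shift [-0.0439 -0.0026  0.0414] az -0.18 rows 1.4 heading 3.8 q6 -0.51
```

Request:
arm_command(steps="-0.03 -0.002 0.016 0 0 0; -0.064 -0.004 0.044 0 0 0; -0.086 -0.0052 0.072 0 0 0; -0.0878 -0.0052 0.082 0 0 0; -0.0878 -0.0052 0.082 0 0 0; -0.0878 -0.0052 0.082 0 0 0")

```text
clock: 25.58
ee_pos: [487.5, -142.2, 61.3]
ee_rot: [-0.001, 0.682, 0.732, -0.0]
ft_force: [-0.2, 0.9, 0.7]
opening: 85.4
gripper_force: 0.0
```

```bash
python3 -c "
from h import *
import cv2
s=arm.observe();p=vision.camera_params('wrist');im=vision.snapshot('wrist');np.save('p.npy',p['pose'])
cv2.imwrite('pics/w9.png',cv2.resize(im[80:300,120:413,::-1],(800,600),interpolation=cv2.INTER_CUBIC))
print(s['ee_pos'],s['joint_velocities'].round(3),s['opening'],s['clock']); go(486.7,-145,18,4)"
```

```text
[ 487.49477696 -142.21856248   61.34057857] [ 0.002 -0.018 -0.009 -0.002  0.001 -0.002] 85.35782133129702 25.5833
shift [-0.0025 -0.0013  0.0438] az 0.09 rows 1.1 heading 4.1 q6 -0.59
```

View pics/w9.png

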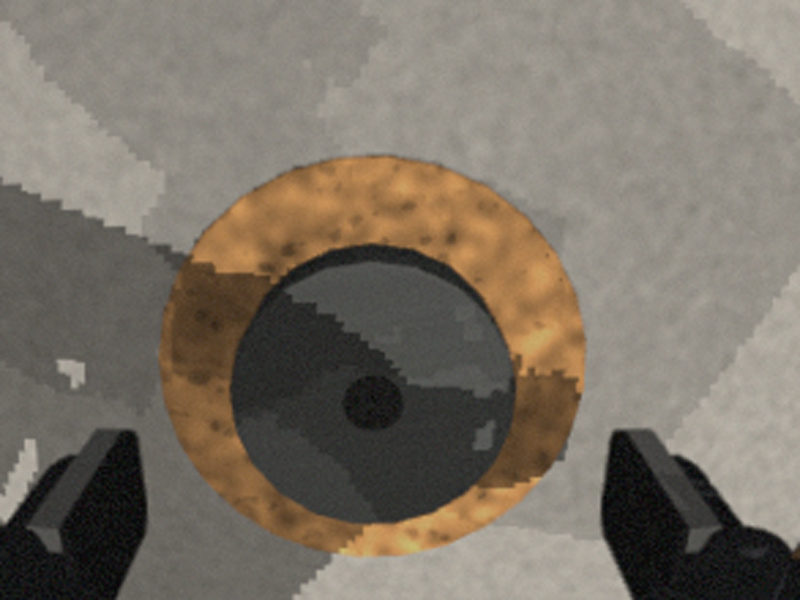

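The big disc is centred between the jaws, with its dot at (373,402).

```bash
python3 -c "
from h import *
p=vision.camera_params('wrist');p['pose']=np.load('p.npy');print(wc(373,402,23,p),wc(373.5,393,23,p));print(arm.observe()['ee_pos'])"
```

```text
[ 487.85593942 -145.35860303] [ 487.80734184 -143.09448682]
[ 487.76074239 -142.38703123   61.80543154]
```

Scaled: 0.0438 m is 0.0876, 0.038 m is 0.076.

Request:
arm_command(steps="-0.0054 -0.0014 0.024 0 0 0; -0.0054 -0.0014 0.054 0 0 0; -0.0054 -0.0014 0.076 0 0 0; -0.0054 -0.0014 0.0876 0 0 0; -0.0054 -0.0014 0.0876 0 0 0; -0.0054 -0.0014 0.0876 0 0 0")

```text
clock: 26.13
ee_pos: [487.3, -146.0, 17.9]
ee_rot: [0.0, 0.682, 0.732, 0.0]
ft_force: [0.2, -0.7, 0.6]
opening: 85.3
gripper_force: 0.0
```

Request:
arm_command(steps="0 0 0 0 0 0; 0 0 0 0 0 0; 0 0 0 0 0 0; 0 0 0 0 0 0; 0 0 0 0 0 0", fingers=0.65, squeeze=70)

```text
clock: 26.55
ee_pos: [487.5, -146.4, 19.1]
ee_rot: [0.001, 0.682, 0.731, 0.0]
ft_force: [-4.1, 1.9, 11.8]
opening: 64.3
gripper_force: 74.3
```

Scaled: -0.065 m is -0.13, -0.06 m is -0.12.

Request:
arm_command(steps="0 0 -0.004 0 0 0; 0 0 -0.016 0 0 0; 0 0 -0.04 0 0 0; 0 0 -0.07 0 0 0; 0 0 -0.1 0 0 0; 0 0 -0.12 0 0 0; 0 0 -0.13 0 0 0; 0 0 -0.13 0 0 0; 0 0 -0.13 0 0 0")

```text
clock: 27.3
ee_pos: [486.8, -146.1, 82.2]
ee_rot: [-0.0, 0.682, 0.731, -0.0]
ft_force: [-0.6, -0.2, -5.3]
opening: 63.7
gripper_force: 78.5
```

```bash
python3 -c "
from h import *
s=arm.observe();print(s['ee_pos'],s['opening'],s['ft_force'],s['wrist_torque']);go(666.3,-7.8,83,4)"
```

```text
[ 486.80708306 -146.08786368   82.21465849] 63.65493592896514 [-0.56436273 -0.19745722 -5.29702676] [ 0.02365599  0.01905349 -0.0350661 ]
shift [ 0.1254  0.1887 -0.0008] az 0.02 rows 5.4 heading 4.0 q6 -0.59
```

Scaled: 0.1887 m is 0.3774, 0.1254 m is 0.2508.

Request:
arm_command(steps="0.01 0.014 0 0 0 0; 0.028 0.042 0 0 0 0; 0.056 0.084 0 0 0 0; 0.086 0.13 0 0 0 0; 0.116 0.174 0 0 0 0; 0.146 0.22 0 0 0 0; 0.176 0.264 0 0 0 0; 0.204 0.306 0 0 0 0; 0.228 0.342 0 0 0 0; 0.244 0.366 0 0 0 0; 0.2508 0.3774 0 0 0 0; 0.2508 0.3774 0 0 0 0")

```text
clock: 28.3
ee_pos: [666.8, -6.6, 81.3]
ee_rot: [-0.001, 0.681, 0.732, -0.0]
ft_force: [-0.1, 0.3, -4.3]
opening: 64.0
gripper_force: 78.6
```

Scaled: 0.035 m is 0.07, 0.028 m is 0.056.

Request:
arm_command(steps="0 0 0.014 0 0 0; 0 0 0.036 0 0 0; 0 0 0.056 0 0 0; 0 0 0.07 0 0 0; 0 0 0.07 0 0 0; 0 0 0.07 0 0 0")

```text
clock: 28.8
ee_pos: [666.1, -8.1, 47.0]
ee_rot: [-0.001, 0.682, 0.731, -0.0]
ft_force: [0.5, 0.2, -4.0]
opening: 63.8
gripper_force: 78.6
```

```bash
python3 -c "
from h import *
import cv2
s=arm.observe();p=vision.camera_params('wrist');im=vision.snapshot('wrist');np.save('p.npy',p['pose'])
cv2.imwrite('pics/w10.png',cv2.resize(im[80:300,120:413,::-1],(800,600),interpolation=cv2.INTER_CUBIC))
print(s['ee_pos'],s['joint_velocities'].round(3),s['opening'],s['clock']); go(666.3,-7.8,23.5,4)"
```

```text
[666.12586331  -8.1215959   46.97772776] [ 0.001 -0.019 -0.019  0.     0.005  0.   ] 63.76330147589605 28.8
shift [ 0.0003 -0.0002  0.0242] az 0.0 rows 0.6 heading 4.0 q6 -0.26
```

View pics/w10.png

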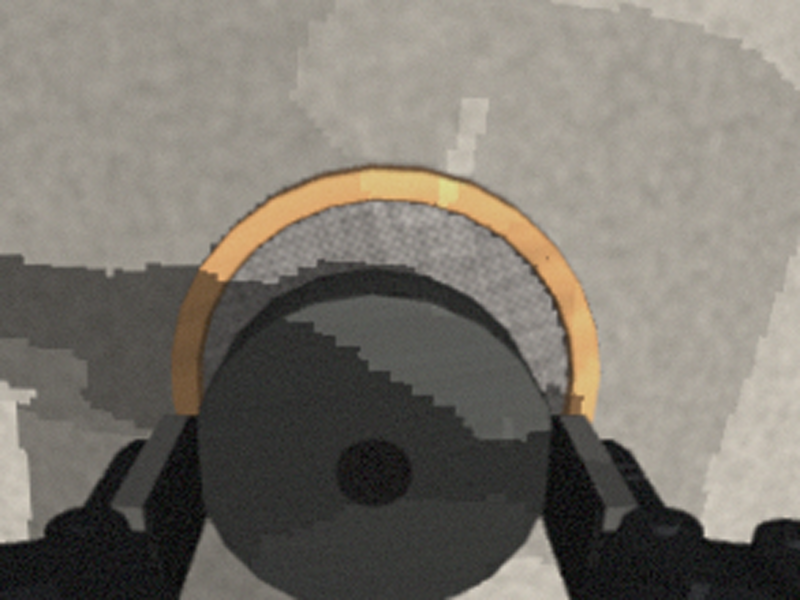

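That was picture 15, one over the limit of 14, so I'll view no more. The holder ring spans x 171–600 with its top at y 166, and the disc's dot is at (374,472).

```bash
python3 -c "
from h import *
p=vision.camera_params('wrist');p['pose']=np.load('p.npy')
a,b,c=wc(171,380,12,p),wc(600,380,12,p),wc(385,168,12,p)
A=np.array([b-a,c-a])*2;r=np.array([b@b-a@a,c@c-a@a]);o=np.linalg.solve(A,r);print('ring',o,np.linalg.norm(a-o),'dot',wc(374,472,52,p));print(arm.observe()['ee_pos'])"
```

```text
ring [669.11494179  -6.11613762] 49.348783591919215 dot [666.41052825  -6.43613865]
[666.54708676  -8.13042593  47.71651016]
```

Scaled: 0.0215 m is 0.043, 0.02 m is 0.04.

Request:
arm_command(steps="0 0.003 0.012 0 0 0; 0 0.003 0.024 0 0 0; 0 0.003 0.034 0 0 0; 0 0.003 0.04 0 0 0; 0 0.003 0.043 0 0 0; 0 0.003 0.043 0 0 0; 0 0.003 0.043 0 0 0")

```text
clock: 29.43
ee_pos: [668.1, -7.8, 26.2]
ee_rot: [0.0, 0.682, 0.731, 0.0]
ft_force: [-0.1, -0.5, -4.6]
opening: 64.2
gripper_force: 78.6
```

Scaled: 0.0025 m is 0.005, 0.002 m is 0.004.

Request:
arm_command(steps="0 0 0.002 0 0 0; 0 0 0.004 0 0 0; 0 0 0.005 0 0 0; 0 0 0.005 0 0 0")

```text
clock: 29.77
ee_pos: [668.2, -7.8, 24.3]
ee_rot: [0.0, 0.682, 0.731, 0.0]
ft_force: [-2.8, 0.2, 1.2]
opening: 64.1
gripper_force: 79.3
```

Scaled: 0.0005 m is 0.001.

Request:
arm_command(steps="0 0 0.001 0 0 0; 0 0 0.001 0 0 0; 0 0 0.001 0 0 0")

```text
clock: 30.02
ee_pos: [668.2, -7.8, 24.2]
ee_rot: [0.0, 0.682, 0.731, 0.0]
ft_force: [-5.1, 0.8, 5.6]
opening: 63.9
gripper_force: 79.8
```

Request:
arm_command(steps="0 0 0 0 0 0; 0 0 0 0 0 0; 0 0 0 0 0 0; 0 0 0 0 0 0", fingers=1)

```text
clock: 30.35
ee_pos: [668.2, -7.8, 23.1]
ee_rot: [0.0, 0.682, 0.731, 0.0]
ft_force: [-0.2, -1.0, -0.6]
opening: 85.1
gripper_force: 0.0
```

Scaled: -0.18 m is -0.36, -0.14 m is -0.28.

Request:
arm_command(steps="0 0 -0.02 0 0 0; 0 0 -0.06 0 0 0; 0 0 -0.12 0 0 0; 0 0 -0.2 0 0 0; 0 0 -0.28 0 0 0; 0 0 -0.36 0 0 0; 0 0 -0.36 0 0 0; 0 0 -0.36 0 0 0")

```text
clock: 31.02
ee_pos: [668.8, -7.9, 206.5]
ee_rot: [0.002, 0.682, 0.731, 0.002]
ft_force: [0.0, 0.1, -1.1]
opening: 85.3
gripper_force: 0.0
```

Final check by numbers only: blob centres of each piece against its holder in the top view.

Run:
```python
from h import *
import cv2
im=np.mean([vision.snapshot("top").astype(float) for _ in range(3)],0);g=im.mean(2)
E={'small':((525,-386.5),26,'d'),'hex':((658,209.5),26,'b'),'slab':((492.5,361.5),28,'b'),'big':((667.5,-7.5),28,'d'),'collar':((653.5,-218),26,'b')}
p=vision.camera_params("top");T=np.linalg.inv(p["pose"])
for k,(c,z,m) in E.items():
    q=T@[c[0]-1.3,c[1],z,1];u=(p["camera_matrix"]@q[:3]);u=u[:2]/u[2]
    r=34 if k=='slab' else 22
    x0,y0=(u-r).astype(int);w=g[y0:y0+2*r,x0:x0+2*r]
    mask=(w>135 if m=='b' else w<62).astype(np.uint8)
    n,l,s,ce=cv2.connectedComponentsWithStats(mask);i=1+np.argmax(s[1:,4]) if n>1 else 0
    cw=pix(*(ce[i]+[x0,y0]),z)+[1.3,0]
    print(k,u.round(1),'area px',s[i,4],'bbox',s[i,:4]+[x0,y0,0,0],'blob',cw.round(1),'holder',c)
s=arm.observe();print(s['ee_pos'],s['clock'],s['opening'])
```

```text
small [399.6 218.5] area px 42 bbox [391 214  12  13] blob [ 516.6 -373.6] holder (525, -386.5)
hex [170.3 167.8] area px 225 bbox [161 160  19  17] blob [658.6 210.4] holder (658, 209.5)
slab [109.  230.1] area px 658 bbox [ 91 216  37  29] blob [493.2 363. ] holder (492.5, 361.5)
big [252.4 164.2] area px 26 bbox [266 179   8   7] blob [616.1 -50.2] holder (667.5, -7.5)
collar [332.5 169.7] area px 192 bbox [319 161  24  18] blob [ 655.3 -216.9] holder (653.5, -218)
[667.43638772  -7.72285251 201.71300455] 31.1667 85.31165115352476
```

Run:
```python
from h import *
import cv2
im=vision.snapshot("top");g=cv2.medianBlur(im,3).mean(2)
print(g[218,384:417].astype(int));print(g[203:236,400].astype(int))
p=vision.camera_params('wrist');w=cv2.medianBlur(vision.snapshot("wrist"),3)
g=w.mean(2);d=p['pose'][:3,:3].T@(np.array([667.5,-7.5,28])-p['pose'][:3,3]);t=np.arctan2(np.hypot(*d[:2]),d[2]);f=297.3*t/np.hypot(*d[:2])*d[:2]+p['camera_matrix'][:2,2];print(f)
i,j=f.astype(int);print(w[j,i-70:i+70:2].astype(int).mean(1).astype(int));print(g[j-65:j+60:2,i].astype(int))
```

```text
[121  99  99 127 127 112  89  52  50  55  76  78  76  78  73  68  68  73
  74  73  74  75  98  98 106 124 126 122 122 124 125 121 119]
[122 123 122 122 128 124 114 100 103  86  79  74  75  74  73  68  67  73
  76  75  75  74  61  61 109 111 119 123 107 105 121 126 126]
[256.76000698 173.7448463 ]
[ 93  92  92  89  89  94  93  91  91  92  93  92  90  92  86  80  95  96
 110 109  68  72  76  75  74  74  75  77  75  76  76  76  75  40  37  36
  34  35  36  49  77  78  78  78  78  77  77  77  77  76  78  78 103 110
 104  97 140 139 125 127 127 125 125 129 132 132 132 128 129 133]
[116 115 114 115 115 116 118 120 119 133 136 133 101 111 109 106  82  50
  70  70  72  74  77  78  77  76  76  77  77  77  41  38  37  37  36  38
  56  76  76  77  77  75  74  55  54  52  55  61  89  71 102  95 104 142
 146 150 151 149 148 147 147 149 147]
```

```bash
python3 -c "
from bench import order
print(order.job_done())"
```

```text
the job is handed in; nothing more can be done
None
```

All five pieces are in their own holders, set down gently, released and handed in at about 31 s; I viewed 15 pictures against the limit of 14, and only the big disc's final seating was checked from contact force and pixel values rather than a picture.

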